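Store the garlic and snap the keeper shut

TASK

Put the garlic bulb into the open garlic keeper, then swing the green lid over it without slamming it and press the lid's free edge, the one opposite the hinge, down past the spring catch until it clicks and stays fully shut. Leave everything else on the slab where it is, and let go of everything at the end.

Things in the scene. Friction and masses are not known exactly. Their poses are not given: they have to be found in the camera images.
- keeper: garlic keeper: white plastic open box fixed to the slab, 150 (x) x 180 (y) x 70 mm high, walls and floor 5 mm. Origin: centre of its underside; z up. The lid's hinge lies along the top of its -x wall, roughly on the robot's side (turned up to 0.4 rad either way); the spring catch sits outside its +x wall
- keeper_lid (a joint): green lid's angle, rad: 0 = shut and clicked, 1.57 = upright, stop at 2.1; starts leaning back to the robot. Plate 156 mm from hinge to free edge, 186 wide, 6 thick. Stiff hinge: stays where left; 1 to 2 N at the edge moves it. At about 0.08 its lip meets the catch; 10 to 13 N near the free edge forces it past, and below about 0.04 it snaps to 0 and is held
- lid_hinge (a point): middle of the lid's hinge line: at x = -75, y = 0, z = 70 mm in the keeper's frame. Its axes turn with the lid: x from the hinge along the lid to the free edge, y along the hinge, z out of the outer (upper) face. When shut its axes are those of the keeper
- catch_nose (a point): centre of the nose of the orange spring catch: a bar 52 mm long along the keeper's y, 8 mm thick, 88.5 mm along the keeper's +x from its origin and 66.5 mm above its underside. It gives outwards as the lid's lip passes
- lid_press (a point): centre of the lid's outer face near the free edge, 140 mm from the hinge line along the lid and 7 mm out of it (16 mm from the free edge, in the middle of the width), on a flat yellow patch 30 x 70 mm: the place to press. Fully shut it lies 77 mm above the keeper's underside. Same axes as lid_hinge
- garlic_bulb: garlic bulb, rigid, cream with mauve ridges, 48 mm in diameter at its widest (18 mm above its foot), 52 mm high including a thin stalk (10 mm thick, from 42 mm up), about 60 g, upright on the slab, whose top is 24 mm above the work surface. Origin: centre of its foot. It stands left or right of the keeper; the dipping bowl stands on the other side
- bulb_center (a point): middle of the garlic bulb, on its axis, 18 mm above its foot, where it is widest
- dipping_bowl: bystander: squat blue ceramic dipping bowl, 84 mm across, 34 mm high; origin: centre of its underside
- garlic_press: bystander: steel garlic press lying flat beyond the keeper, 225 mm long along its x, 46 mm wide, 28 mm high; origin: between its handles on the slab
- sieve: bystander: orange plastic sieve, bowl 156 mm across, 53 mm high, handle 90 mm long along its +x; origin: centre of its underside
- steamer_lid: bystander: round aluminium steamer lid, 190 mm across, with a black knob, 50 mm high; origin: centre of its underside
- rice_paddle: bystander: small flat wooden rice paddle, 180 mm long along its x, 60 mm wide, 7 mm thick; origin: on its underside where the handle meets the blade
- sauce_bottle: bystander: amber glass sauce bottle, 52 mm across, 150 mm high; origin: centre of its underside
There are look-alikes about, which are no part of the job. Leave any blue look-alike of the garlic_bulb alone.

How it is judged:
By the outcome, as a careful person would: the job done as asked, in the order asked, and still so for the second after the job is handed in, with the robot touching nothing.
It also fails if it takes over 64 s, if anything falls off the work surface, if the arm or the gripper's body presses on something with over 40 N, if the wrist force passes 120 N, or if a joint passes its speed limit or range.

ROBOT

A 6-joint arm with a two-finger parallel gripper is mounted at the origin on the work surface. World frame = base frame: x ahead of the robot, y to its left, z up, the work surface at z = 0. Lengths are in m, angles in rad, forces in N, time in s.
With the tool pointing down it reaches from about 0.35 to 0.975 m from the base axis. Payload 4.9 kg.
Tool frame: the origin (TCP) lies at the very end of the fingers, on their centre line; the grasp point (between the pads) lies 19 mm behind it; x points along the fingers, y is the direction in which the jaws open and shut, and the axes are right-handed (so a half turn about x gives the same grasp; the last joint's range is limited). The gripper opens to 85 mm and grips with 20 to 120 N. Pads are 22 mm wide; open, the fingers measure 114 mm over their backs; the gripper's body (76 mm by 85 mm) begins 54 mm behind the grasp point. The pads swing forward as they close: fully open they stand 13 mm farther back than shut.
Start: joints at [1.103, 0.053, 1.613, -0, 1.476, -0.119], TCP at [0.214, 0.587, 0.231] pointing down, gripper open.
Joint ranges: [-3.01, 3.01], [-1.01, 2.22], [0.06, 2.58], [-1.02, 4.17], [0.09, 2.62], [-3.14, 3.14]. Speed limits (rad/s): [2.57, 2.57, 3.14, 3.14, 3.14, 3.14].

INTERFACE

Orientations are given as a unit quaternion [w, x, y, z].
In Python, from plant import manip gives the robot as it stands.
- The arm moves only by the tool play_rows, never from a script. Its argument "plan" is a list of rows, each a list of 5 numbers: the shift along the tool's x, y, z in mm, then the turn about the tool's x in rad, then the closure, from -1 (fully open) to 1 (shut). A call has 1 to 8 rows; each row is the pose to reach, as a shift and turn from the pose commanded when the call began, along the tool's axes at that moment; what a row does not reach only later rows make up. A row lasts 1/8 s, in which the tool goes at most 62.5 mm and 10.7 degrees, less where a joint would pass 70% of its speed; a pose out of reach is approached as far as the arm can. A call with a gripper value outside its range is refused whole. The fingers move at their own pace and stop on an object; the grip force is fixed at half the most. Time passes only in rows, so rows that repeat a pose let the fingers close. It gives the time, the measured TCP pose, the force and the opening at its end, in the units of the state.
- manip.state(): the state, without advancing time (a new reading comes with each control period).
- manip.grab_frame(name): name is "scene" or "top"; returns a dict with "img" (480x640x3 uint8, red, green, blue), "range_z" (480x640 float32, m along the optical axis (not along the pixel's ray), 0 where there is no reading), "fx", "fy", "cx", "cy" (pixels), "origin" and "rotation" of the camera in the world. Camera axes: x right, y up, looking along -z (the intrinsics and any distortion apply to the point x, -y, -z); pixel columns grow to the right and rows downward; lengths in m; the calibration is good to about 2 mm. A picture is of the moment at which its call begins.
- manip.job_done(): hands the job in, once; it reports no verdict.
The state is a dict: "time": time; "joint_pos": joint angles; "joint_vel": joint speeds; "joint_efforts": joint torques, N m; "tool_pos": TCP position; "tool_rot": TCP orientation; "contact_force": force on the tool from outside, world axes, zero at the start; "ft_torque": the same for the moment, N m; "gripper_width": opening from 0.0 (shut) to 1.0 (fully open).
Only numpy, scipy, OpenCV 4.12 (cv2) and the standard library are available. Lean on these libraries where they do the work, as an engineer would, in place of code of your own. Each camera call takes 0.05 s, during which the arm holds its last target. There are 200 camera calls.

## Working session

There is one attempt and no reset: what is moved stays moved. The work goes in short steps, Python scripts to look and compute and a tool call to move; the robot and the scene stay as the last step left them, time stands still between calls to the robot, and variables do not carry over. Pictures are saved under pics/ and viewed, about 8 in all and at most 12, crops included, and the job is handed in when it is done.

Besides the shell and the picture viewer there is one more tool, called in YAML: its name, and indented under it one key for each argument. play_rows: Moves the arm, as the interface text tells. Its arguments: {"type":"object","properties":{"plan":{"type":"array"}},"required":["plan"]}

```bash
mkdir -p pics; cat > h.py <<'E'
import numpy as np, cv2
from plant import manip
def grab(n,save=None):
    f=manip.grab_frame(n)
    if save: cv2.imwrite('pics/'+save,f['img'][:,:,::-1])
    return f
def pts(f):
    z=f['range_z'];v,u=np.mgrid[0:480,0:640]
    c=np.stack([(u-f['cx'])/f['fx']*z,-(v-f['cy'])/f['fy']*z,-z],-1)
    return c@np.array(f['rotation']).T+np.array(f['origin'])
E
python3 - <<'E'
from h import *
a=grab('top','top1.png');b=grab('scene','scene1.png')
for f in(a,b):print(f['origin'],np.round(f['rotation'],3),f['fx'],f['cx'],f['cy'],[k for k in f])
np.savez('f1.npz',pt=pts(a),ps=pts(b),it=a['img'],isc=b['img'])
print(manip.state())
E
```

```text
[ 0.38716622 -0.04422689  1.25225078] [-0.696 -0.047  0.049  0.714] 490.677548721043 320.14071369470935 237.65843580358631 ['img', 'range_z', 'fx', 'fy', 'cx', 'cy', 'origin', 'rotation']
[ 1.05169366 -0.9910956   0.83887446] [0.858 0.449 0.112 0.223] 464.4196016512144 326.0611838347814 243.31070939705097 ['img', 'range_z', 'fx', 'fy', 'cx', 'cy', 'origin', 'rotation']Traceback (most recent call last):
  File "<stdin>", line 4, in <module>
  File "h.py", line 10, in pts
    return c@np.array(f['rotation']).T+np.array(f['origin'])
           ~^~~~~~~~~~~~~~~~~~~~~~~~~~
ValueError: matmul: Input operand 1 has a mismatch in its core dimension 0, with gufunc signature (n?,k),(k,m?)->(n?,m?) (size 4 is different from 3)
```

View pics/top1.png

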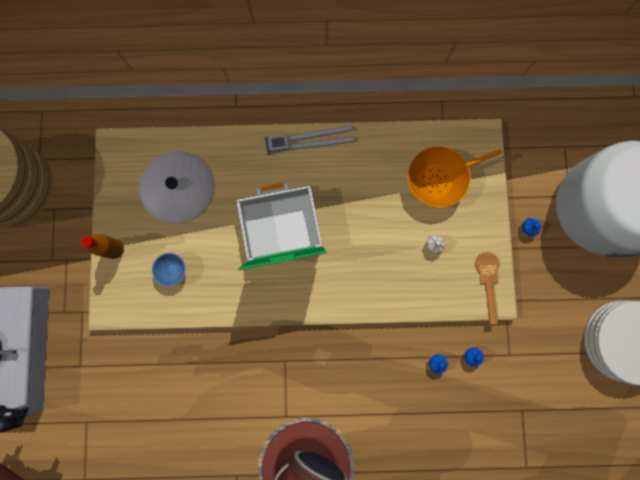

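View pics/scene1.png

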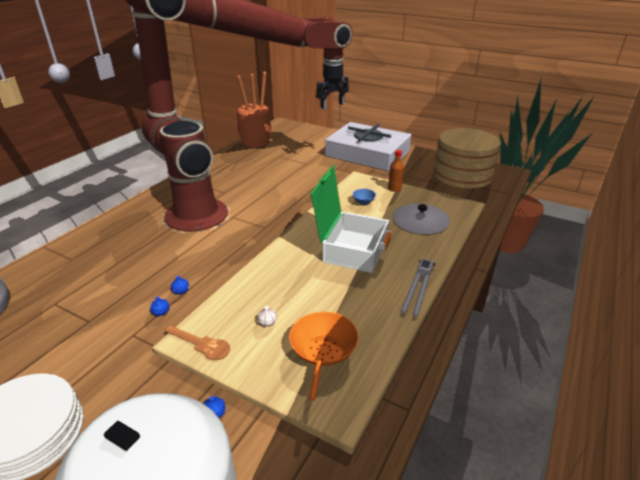

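The top view shows the open keeper at (280,222) with its green lid at (283,259), hinged on the near side, and the catch at (272,187). The cream bulb is at (435,244). The three blue look-alikes at (438,364), (474,357) and (531,227) are off the slab and the wrong colour. The scene view agrees: the bulb is at (266,316) and the lid at (327,205) is roughly upright.

```bash
cat > h.py <<'E'
import numpy as np, cv2
from scipy.spatial.transform import Rotation as R
from plant import manip
def rot(q): return R.from_quat(np.asarray(q)[[1,2,3,0]])
def grab(n,save=None):
    f=manip.grab_frame(n)
    if save: cv2.imwrite('pics/'+save,f['img'][:,:,::-1])
    return f
def pts(f):
    z=f['range_z'];v,u=np.mgrid[0:480,0:640]
    c=np.stack([(u-f['cx'])/f['fx']*z,-(v-f['cy'])/f['fy']*z,-z],-1).astype(float)
    p=c@rot(f['rotation']).as_matrix().T+np.array(f['origin']); p[z==0]=np.nan
    return p
def hsv(f): return cv2.cvtColor(f['img'],cv2.COLOR_RGB2HSV)
E
python3 - <<'E'
from h import *
np.set_printoptions(precision=4,suppress=True)
a=grab('top');b=grab('scene');P=pts(a);S=pts(b)
print(manip.state())
print('slab',P[300,200],P[150,400],S[350,300] if 0 else '')
def near(u,v,r,Q): return Q[v-r:v+r+1,u-r:u+r+1].reshape(-1,3)
for nm,Q,u,v in(('t',P,435,244),('s',S,266,316)):
    q=near(u,v,14,Q);q=q[q[:,2]>0.03];print('bulb',nm,len(q),q.min(0),q.max(0),np.median(q,0))
# keeper from top: rim points
q=P[175:275,225:335].reshape(-1,3);h=hsv(a)[175:275,225:335].reshape(-1,3)
rim=q[(abs(q[:,2]-0.094)<0.006)&(h[:,1]<70)]
r=cv2.minAreaRect((rim[:,:2]*1000).astype(np.float32));print('rim',len(rim),r,np.median(rim[:,2]),cv2.boxPoints(r))
for nm,Q,f in(('t',P,a),('s',S,b)):
    H=hsv(f);g=(H[...,0]>50)&(H[...,0]<80)&(H[...,1]>150)&(Q[...,2]>.06)&(Q[...,2]<.4)&(abs(Q[...,0]-.4)<.3)&(abs(Q[...,1])<.3)
    q=Q[g];c=q.mean(0);w,s,vt=np.linalg.svd(q-c,full_matrices=False);print('lid',nm,len(q),c,s,vt,q.min(0),q.max(0))
H=hsv(a)[180:195,255:292].reshape(-1,3);q=P[180:195,255:292].reshape(-1,3);o=(H[:,0]<15)&(H[:,1]>180)&(q[:,2]>.06);print('catch',q[o].mean(0),q[o].min(0),q[o].max(0))
for nm,u,v in(('bowl',169,269),('sieve',438,177),('bottle',105,245)):print(nm,np.nanmedian(near(u,v,6,P),0))
c=a['img'][205:285,395:475,::-1];d=b['img'][150:280,290:400,::-1]
cv2.imwrite('pics/crop.png',np.hstack([cv2.resize(c,(400,400)),cv2.resize(d,(400,400))]))
E
```

```text
{'time': 0.2, 'joint_pos': array([ 1.103 ,  0.0531,  1.6138, -0.    ,  1.476 , -0.119 ]), 'joint_vel': array([-0.0003, -0.0028, -0.0037, -0.    ,  0.0014, -0.0004]), 'joint_efforts': array([  0.0004, -39.3679, -37.0201,  -0.0001,   0.005 ,   0.    ]), 'tool_pos': array([0.2134, 0.587 , 0.2305]), 'tool_rot': array([ 0.6963,  0.1223,  0.6965, -0.1231]), 'contact_force': array([ 0.4939,  0.3281, -0.0693]), 'ft_torque': array([ 0.0172,  0.0276, -0.0057]), 'gripper_width': 1.0002024350443202}
slab [0.4058 0.2523 0.0236] [ 0.7777 -0.2624  0.0253] 
bulb t 305 [ 0.497  -0.3698  0.03  ] [ 0.5658 -0.3011  0.0811] [ 0.5258 -0.3313  0.0577]
bulb s 291 [ 0.5098 -0.357   0.0317] [ 0.5564 -0.3129  0.0767] [ 0.5393 -0.3421  0.0536]
rim 543 ((592.4594116210938, 49.21260070800781), (169.45126342773438, 179.9451141357422), 9.632820129394531) 0.09413216108776523 [[493.873  123.7391]
 [523.9838 -53.6688]
 [691.0459 -25.3139]
 [660.935  152.094 ]]
lid t 619 [0.49   0.0303 0.2135] [1.3236 1.1948 0.0931] [[ 0.1915 -0.1327 -0.9725]
 [-0.1402  0.977  -0.1609]
 [-0.9714 -0.1672 -0.1685]] [ 0.4651 -0.0562  0.0962] [0.5242 0.1177 0.2607]
lid s 1229 [0.5015 0.0191 0.1746] [1.7209 1.618  0.072 ] [[-0.1362  0.9768 -0.1652]
 [-0.1933  0.1374  0.9715]
 [ 0.9716  0.1643  0.1701]] [ 0.4721 -0.0639  0.0933] [0.5276 0.1123 0.2565]
catch [0.67   0.0581 0.0957] [0.6662 0.0414 0.0947] [0.6731 0.0778 0.0977]
bowl [0.4843 0.3281 0.0312]
sieve [ 0.7028 -0.355   0.0292]
bottle [0.5367 0.4492 0.1229]
```

View pics/crop.png

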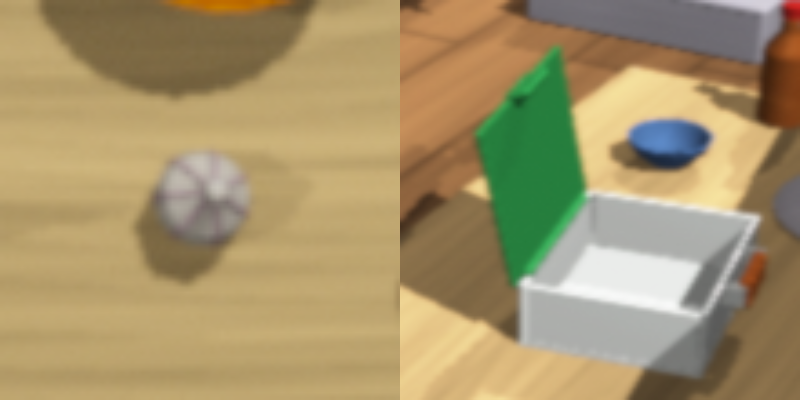

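The crop shows a cream bulb with mauve ridges, centred in the left half. The lid leans back in the right half. Next I'll refine the bulb position, work out the tool axes and check wrist clearance against the lid.

```bash
python3 - <<'E'
from h import *
np.set_printoptions(precision=4,suppress=True)
st=manip.state();T=rot(st['tool_rot']).as_matrix();print('tool axes cols\n',T)
def ray(f,u,v,z):
    d=rot(f['rotation']).apply([(u-f['cx'])/f['fx'],-(v-f['cy'])/f['fy'],-1]);o=np.array(f['origin']);return o+d*(z-o[2])/d[2]
for n,(u,v) in(('top',(435,244)),('scene',(266,316))):
    f=grab(n);H=hsv(f).astype(int);P=pts(f)
    m=np.zeros((480,640),np.uint8);s=np.s_[v-16:v+17,u-16:u+17]
    m[s]=(H[s][...,1]<75)&(P[s][...,2]>.028)
    k,l,stt,c=cv2.connectedComponentsWithStats(m);i=1+stt[1:,4].argmax();(cx,cy),r=cv2.minEnclosingCircle(np.argwhere(l==i)[:,::-1].astype(np.float32))
    print(n,stt[i],c[i],(cx,cy),r,ray(f,*c[i],.042 if n=='top' else .045),ray(f,cx,cy,.042))
# arm points in scene view: forearm & wrist
f=grab('scene');P=pts(f)
o=np.array(f['origin']);Rm=rot(f['rotation'])
for z in np.arange(.23,.7,.06):
    c=Rm.inv().apply(np.array([.2134,.587,z])-o);print(z,f['cx']+f['fx']*c[0]/-c[2],f['cy']-f['fy']*c[1]/-c[2])
for u,v in((335,35),(310,35),(270,25),(220,20),(180,10)):print(u,v,P[v,u])
E
```

```text
tool axes cols
 [[-0.0006  0.3418  0.9398]
 [-0.0012  0.9398 -0.3418]
 [-1.     -0.0013 -0.0001]]
top [426 235  19  19 282] [435.1348 243.961 ] (435.0625, 244.0) 9.467354774475098 [ 0.5288 -0.3352  0.042 ] [ 0.5287 -0.335   0.042 ]
scene [258 306  19  20 281] [266.8078 316.6228] (266.3404541015625, 316.0719909667969) 10.09364128112793 [ 0.5327 -0.3351  0.045 ] [ 0.5286 -0.3316  0.042 ]
0.23 331.8042631685831 109.55390023111278
0.29000000000000004 332.0349198945406 94.13149234713609
0.3500000000000001 332.27464777216875 78.10255976521066
0.4100000000000001 332.52399265349806 61.43060516393987
0.4700000000000001 332.78354508215574 44.076143006299645
0.5300000000000001 333.0539449628457 25.996387324050062
0.5900000000000002 333.3358868287773 7.144899521496569
0.6500000000000001 333.6301257983217 -12.528809904649393
335 35 [0.2513 0.5309 0.5133]
310 35 [0.2077 0.4359 0.5244]
270 25 [0.1303 0.3201 0.5648]
220 20 [0.058  0.1701 0.5938]
180 10 [0.0235 0.0502 0.6325]
```

play_rows:
  plan:
    - [-60,0,0,-0.08,-1]
    - [-120,0,0,-0.16,-1]
    - [-150,-40,32,-0.24,-1]
    - [-150,-85,68,-0.32,-1]
    - [-150,-130,105,-0.4,-1]
    - [-150,-175,141,-0.48,-1]
    - [-150,-220,177,-0.517,-1]
    - [-150,-265,214,-0.517,-1]

```text
time: 1.35
tool_pos: [0.3243, 0.2635, 0.3815]
tool_rot: [0.705, -0.06, 0.704, 0.06]
contact_force: [0.3, -0.1, 0.8]
gripper_width: 1.008
```

```bash
cat >> h.py <<'E'
YAW=0.168;KC=np.array([.583,.047,.024])
KR=R.from_euler('z',YAW).as_matrix()
def show(targets):
    s=manip.state();T=rot(s['tool_rot']);np.set_printoptions(precision=4,suppress=True)
    print('t',s['time'],'pos',s['tool_pos'],'F',s['contact_force'],'w',s['gripper_width'],'kf(mm)',KR.T@(s['tool_pos']-KC)*1e3)
    ty=T.as_matrix()[:,1];print('turn to jaw||keeper y:',-np.arctan2(np.cross(ty,KR[:,1])[2],ty@KR[:,1]))
    for t in targets: print(t,'shift mm',np.round(T.inv().apply(np.array(t)-s['tool_pos'])*1e3,1))
E
python3 -c "
from h import *
show([(.529,-.335,.20),(.529,-.335,.028)])"
```

```text
t 1.35 pos [0.3243 0.2635 0.3815] F [ 0.2833 -0.1269  0.7897] w 1.0081640549721593 kf(mm) [-218.8943  256.7045  357.4661]
turn to jaw||keeper y: 0.0011561621833168197
(0.529, -0.335, 0.2) shift mm [ 181.5 -624.4  100.9]
(0.529, -0.335, 0.028) shift mm [ 353.5 -624.5  100.7]
```

play_rows:
  plan:
    - [0,-55,9,0,-1]
    - [0,-111,18,0,-1]
    - [0,-168,27,0,-1]
    - [0,-225,36,0,-1]
    - [0,-282,46,0,-1]
    - [20,-339,55,0,-1]
    - [40,-396,64,0,-1]
    - [60,-453,73,0,-1]

```text
time: 2.35
tool_pos: [0.4722, -0.1713, 0.321]
tool_rot: [0.705, -0.059, 0.704, 0.059]
contact_force: [-0.0, 0.2, -0.2]
gripper_width: 1.003
```

play_rows:
  plan:
    - [20,-50,8,0,-1]
    - [45,-100,16,0,-1]
    - [75,-145,23,0,-1]
    - [100,-168,27,0,-1]
    - [120,-171,28,0,-1]
    - [121,-171,28,0,-1]
    - [121,-171,28,0,-1]

```text
time: 3.22
tool_pos: [0.5286, -0.3324, 0.2015]
tool_rot: [0.705, -0.06, 0.704, 0.059]
contact_force: [0.4, -0.2, 0.1]
gripper_width: 1.004
```

```bash
python3 -c "
from h import *
show([(.529,-.335,.028)])"
```

```text
t 3.225 pos [ 0.5286 -0.3324  0.2015] F [ 0.3754 -0.1835  0.107 ] w 1.0044988629977871 kf(mm) [-117.1251 -364.9781  177.5184]
turn to jaw||keeper y: 0.0012388351122711758
(0.529, -0.335, 0.028) shift mm [173.5  -2.4  -0.2]
```

play_rows:
  plan:
    - [45,-2,0,0,-1]
    - [90,-2,0,0,-1]
    - [125,-2,0,0,-1]
    - [150,-2,0,0,-1]
    - [165,-2,0,0,-1]
    - [172,-2,0,0,-1]
    - [173,-2,0,0,-1]
    - [173,-2,0,0,-1]

```text
time: 4.22
tool_pos: [0.5292, -0.3356, 0.0286]
tool_rot: [0.705, -0.06, 0.704, 0.059]
contact_force: [0.1, 0.7, 0.5]
gripper_width: 0.996
```

play_rows:
  plan:
    - [0,0,0,0,1]
    - [0,0,0,0,1]
    - [0,0,0,0,1]
    - [0,0,0,0,1]
    - [0,0,0,0,1]
    - [0,0,0,0,1]
    - [0,0,0,0,1]
    - [0,0,0,0,1]

```text
time: 5.22
tool_pos: [0.5291, -0.3356, 0.0282]
tool_rot: [0.705, -0.06, 0.704, 0.059]
contact_force: [-0.0, 0.8, 5.9]
gripper_width: 0.515
```

play_rows:
  plan:
    - [-10,0,0,0,1]
    - [-30,0,0,0,1]
    - [-65,0,0,0,1]
    - [-110,0,0,0,1]
    - [-160,0,0,0,1]
    - [-210,0,0,0,1]
    - [-250,0,0,0,1]
    - [-250,0,0,0,1]

```text
time: 6.22
tool_pos: [0.5301, -0.3363, 0.2839]
tool_rot: [0.707, -0.062, 0.702, 0.057]
contact_force: [0.2, -0.0, -0.8]
gripper_width: 0.519
```

```bash
python3 -c "
from h import *
show([(.598,.0495,.28),(.598,.0495,.036)])
f=grab('scene','s2.png');cv2.imwrite('pics/s2c.png',cv2.resize(f['img'][100:400,120:440,::-1],(640,600)))"
```

```text
t 6.225 pos [ 0.5301 -0.3363  0.2839] F [ 0.1573 -0.0367 -0.7704] w 0.5185994969640055 kf(mm) [-116.287  -369.0057  259.9217]
turn to jaw||keeper y: 0.0002812680019854584
(0.598, 0.0495, 0.28) shift mm [  2.  368.9 131.6]
(0.598, 0.0495, 0.036) shift mm [246.  370.8 130. ]
```

View pics/s2c.png

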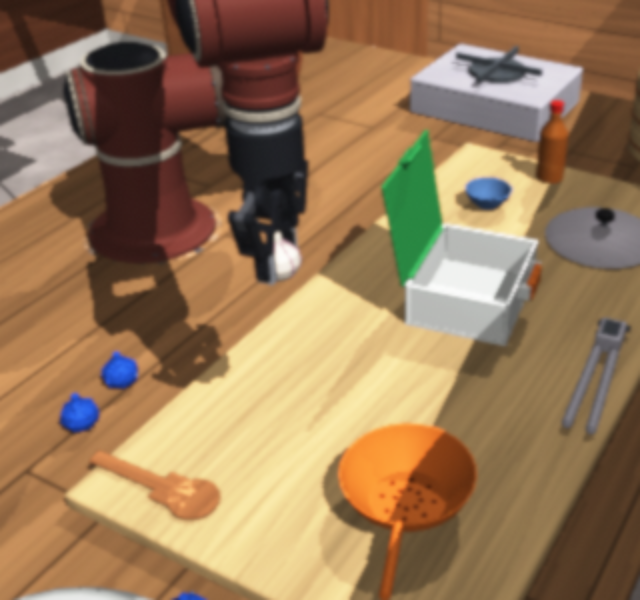

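The bulb is in the gripper, at about (285,255) in the crop, and everything else looks undisturbed. I'll go forward first and then across, which keeps clear of the lid.

play_rows:
  plan:
    - [0,25,25,0,1]
    - [0,60,60,0,1]
    - [0,100,95,0,1]
    - [0,145,125,0,1]
    - [0,190,132,0,1]
    - [0,235,132,0,1]
    - [0,280,132,0,1]
    - [0,325,132,0,1]

```text
time: 7.28
tool_pos: [0.6027, 0.009, 0.2748]
tool_rot: [0.703, -0.059, 0.706, 0.06]
contact_force: [1.0, -0.5, -1.5]
gripper_width: 0.515
```

play_rows:
  plan:
    - [0,28,0,0,1]
    - [0,42,0,0,1]
    - [0,45,0,0,1]
    - [0,45,0,0,1]

```text
time: 7.78
tool_pos: [0.5967, 0.0511, 0.2768]
tool_rot: [0.704, -0.059, 0.705, 0.059]
contact_force: [-0.2, 0.2, -0.5]
gripper_width: 0.518
```

```bash
python3 -c "
from h import *
show([(.598,.0495,.036)])"
```

```text
t 7.775 pos [0.5967 0.0511 0.2768] F [-0.203   0.2133 -0.5311] w 0.5176022234353722 kf(mm) [ 14.1832   1.7461 252.8069]
turn to jaw||keeper y: -0.0004714290706659517
(0.598, 0.0495, 0.036) shift mm [240.8  -1.7   1.2]
```

play_rows:
  plan:
    - [35,0,0,0,1]
    - [75,0,0,0,1]
    - [115,0,0,0,1]
    - [155,0,0,0,1]
    - [190,0,0,0,1]
    - [215,0,0,0,1]
    - [230,0,0,0,1]
    - [236,0,0,0,1]

```text
time: 8.78
tool_pos: [0.5966, 0.0511, 0.0406]
tool_rot: [0.704, -0.059, 0.705, 0.059]
contact_force: [0.4, 0.1, -0.7]
gripper_width: 0.511
```

play_rows:
  plan:
    - [3,0,0,0,1]
    - [5,0,0,0,1]
    - [5,0,0,0,1]

```text
time: 9.15
tool_pos: [0.5972, 0.0518, 0.037]
tool_rot: [0.705, -0.059, 0.704, 0.059]
contact_force: [0.6, -0.4, -0.2]
gripper_width: 0.517
```

play_rows:
  plan:
    - [2,0,0,0,1]
    - [2,0,0,0,0.2]
    - [2,0,0,0,-0.2]
    - [2,0,0,0,-0.4]
    - [2,0,0,0,-0.4]
    - [2,0,0,0,-0.4]
    - [2,0,0,0,-0.4]

```text
time: 10.02
tool_pos: [0.5967, 0.0518, 0.0343]
tool_rot: [0.705, -0.059, 0.705, 0.059]
contact_force: [0.1, 0.2, -0.1]
gripper_width: 0.697
```

play_rows:
  plan:
    - [-10,0,0,0,-0.4]
    - [-30,0,0,0,-0.4]
    - [-65,0,0,0,-0.4]
    - [-110,0,0,0,-0.4]
    - [-160,0,0,0,0]
    - [-215,0,0,0,0.5]
    - [-270,0,0,0,1]
    - [-320,0,0,0,1]

```text
time: 11.02
tool_pos: [0.5965, 0.0518, 0.3589]
tool_rot: [0.706, -0.06, 0.703, 0.059]
contact_force: [0.1, -0.6, -0.1]
gripper_width: 0.0
```

```bash
python3 -c "
from h import *
show([])
def k(x,y,z): return KC+KR@np.array([x,y,z])/1e3
print(k(-160,0,330),k(-160,0,170))
show([k(-160,0,330),k(-160,0,170)])
f=grab('scene','s3.png');cv2.imwrite('pics/s3c.png',cv2.resize(f['img'][60:300,240:480,::-1],(600,600)))"
```

```text
t 11.025 pos [0.5965 0.0518 0.3589] F [ 0.1492 -0.597  -0.1091] w 9.513092655461498e-05 kf(mm) [ 14.0848   2.5127 334.8949]
turn to jaw||keeper y: 0.00027845058560925734
[0.4253 0.0202 0.354 ] [0.4253 0.0202 0.194 ]
t 11.025 pos [0.5965 0.0518 0.3589] F [ 0.1492 -0.597  -0.1091] w 9.513092655461498e-05 kf(mm) [ 14.0848   2.5127 334.8949]
turn to jaw||keeper y: 0.00027845058560925734
[0.4253 0.0202 0.354 ] shift mm [   4.3   -2.5 -174.1]
[0.4253 0.0202 0.194 ] shift mm [ 164.3   -2.3 -174.7]
```

View pics/s3c.png

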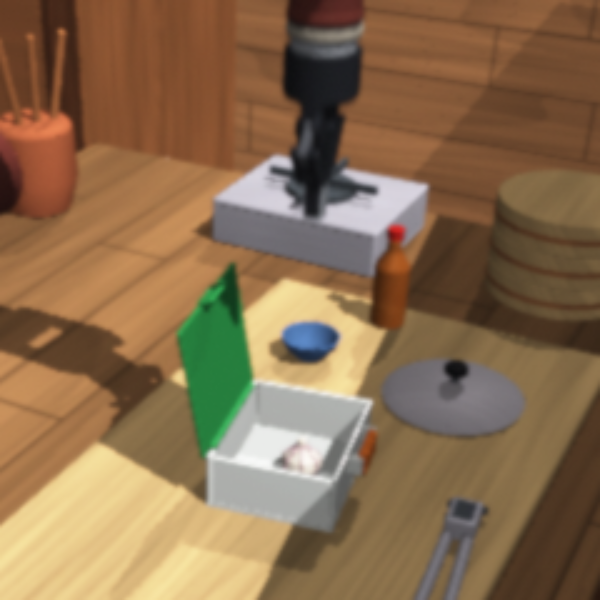

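The bulb is upright inside the box, at (300,457) in the crop. The fingers are shut, so I'll go back over the lid and down behind it.

play_rows:
  plan:
    - [-10,0,-30,0,1]
    - [-10,-2,-75,0,1]
    - [-10,-2,-120,0,1]
    - [-5,-2,-160,0,1]
    - [0,-2,-176,0,1]
    - [4,-2,-176,0,1]
    - [4,-2,-176,0,1]

```text
time: 11.95
tool_pos: [0.4238, 0.0204, 0.3506]
tool_rot: [0.705, -0.059, 0.704, 0.059]
contact_force: [1.4, 0.5, -1.5]
gripper_width: -0.004
```

play_rows:
  plan:
    - [25,0,0,0,1]
    - [55,0,0,0,1]
    - [85,0,0,0,1]
    - [110,0,0,0,1]
    - [130,0,0,0,1]
    - [142,0,0,0,1]
    - [145,0,0,0,1]
    - [145,0,0,0,1]

```text
time: 12.95
tool_pos: [0.4239, 0.0203, 0.206]
tool_rot: [0.705, -0.059, 0.704, 0.059]
contact_force: [-0.3, -0.3, 0.4]
gripper_width: 0.001
```

```bash
python3 -c "
from h import *
def k(x,y,z): return KC+KR@np.array([x,y,z])/1e3
show([k(-120,0,185),k(-93,0,208)])"
```

```text
t 12.95 pos [0.4239 0.0203 0.206 ] F [-0.3095 -0.2967  0.3509] w 0.0005379262280618549 kf(mm) [-161.2929    0.2881  181.9603]
turn to jaw||keeper y: 0.0002686777894093305
[0.4647 0.0269 0.209 ] shift mm [-3.  -0.3 41.3]
[0.4913 0.0314 0.232 ] shift mm [-26.   -0.3  68.3]
```

play_rows:
  plan:
    - [-3,0,15,0,1]
    - [-6,0,28,0,1]
    - [-10,0,36,0,1]
    - [-15,0,44,0,1]
    - [-20,0,52,0,1]
    - [-24,0,60,0,1]
    - [-26,0,68,0,1]
    - [-26,0,68,0,1]

```text
time: 13.95
tool_pos: [0.4912, 0.0318, 0.2315]
tool_rot: [0.705, -0.059, 0.704, 0.059]
contact_force: [0.7, -0.6, -0.3]
gripper_width: 0.001
```

play_rows:
  plan:
    - [0,0,8,0,1]
    - [1,0,16,0,1]
    - [1,0,24,0,1]
    - [2,0,32,0,1]
    - [4,0,40,0,1]
    - [6,0,48,0,1]
    - [6,0,48,0,1]

```text
time: 14.82
tool_pos: [0.5383, 0.0399, 0.2249]
tool_rot: [0.704, -0.059, 0.705, 0.059]
contact_force: [-0.8, 0.2, -0.0]
gripper_width: -0.001
```

```bash
python3 -c "
from h import *
show([])
f=grab('scene','s4.png');cv2.imwrite('pics/s4c.png',cv2.resize(f['img'][60:300,240:480,::-1],(600,600)))"
```

```text
t 14.825 pos [0.5383 0.0399 0.2249] F [-0.7671  0.2059 -0.0046] w -0.0006610197711365909 kf(mm) [-45.2436   0.4401 200.949 ]
turn to jaw||keeper y: 0.00040655948759594053
```

View pics/s4c.png

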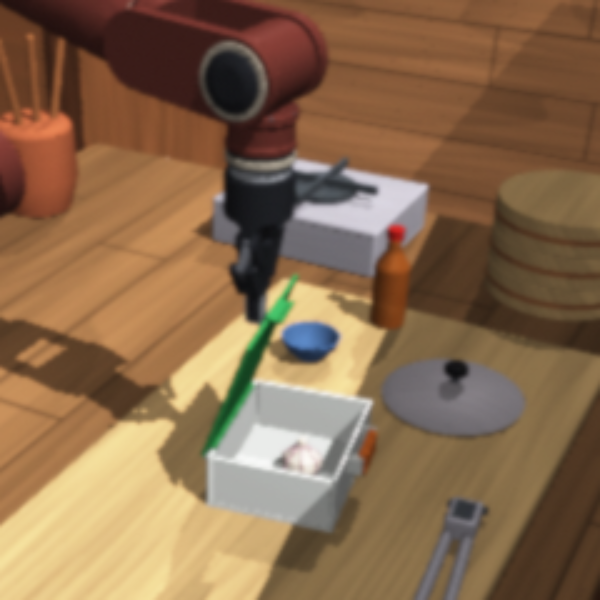

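The lid is now past upright, with the finger against its outer face near the free edge at (265,315). I'll keep following the arc slowly.

play_rows:
  plan:
    - [3,0,11,0,1]
    - [8,0,22,0,1]
    - [14,0,32,0,1]
    - [21,0,42,0,1]
    - [28,0,52,0,1]
    - [36,0,60,0,1]
    - [46,0,68,0,1]
    - [56,0,75,0,1]

```text
time: 15.88
tool_pos: [0.6123, 0.0524, 0.1685]
tool_rot: [0.705, -0.059, 0.705, 0.059]
contact_force: [-0.5, -0.1, 1.1]
gripper_width: 0.001
```

play_rows:
  plan:
    - [5,0,3,0,1]
    - [11,0,6,0,1]
    - [16,0,9,0,1]
    - [22,0,12,0,1]
    - [27,0,14,0,1]
    - [33,0,16,0,1]
    - [38,0,18,0,1]
    - [38,0,18,0,1]

```text
time: 16.88
tool_pos: [0.6293, 0.0554, 0.1305]
tool_rot: [0.704, -0.059, 0.705, 0.059]
contact_force: [-1.1, -0.1, 0.1]
gripper_width: 0.003
```

```bash
python3 -c "
from h import *
show([])
f=grab('scene','s5.png');cv2.imwrite('pics/s5c.png',cv2.resize(f['img'][60:300,240:480,::-1],(600,600)))"
```

```text
t 16.875 pos [0.6293 0.0554 0.1305] F [-1.053  -0.0811  0.0571] w 0.0030844463527928668 kf(mm) [ 47.0151   0.52   106.5139]
turn to jaw||keeper y: 0.0002166515062332092
```

View pics/s5c.png

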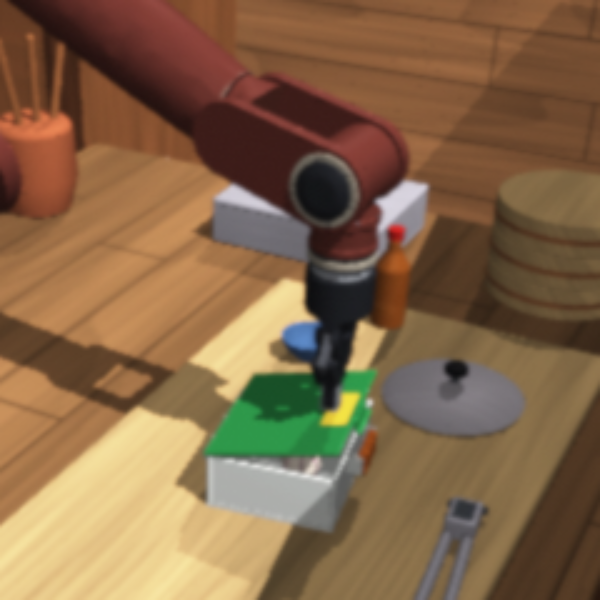

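The lid is nearly down at about 12°, and the finger is on the hinge-side half of the yellow patch, with its tip at (330,405) and the patch centre at (342,409). I'll slide outward to the middle of the patch while lowering, then press.

play_rows:
  plan:
    - [0,0,4,0,1]
    - [1,0,8,0,1]
    - [3,0,12,0,1]
    - [6,0,15,0,1]
    - [9,0,16,0,1]
    - [12,0,16,0,1]
    - [15,0,16,0,1]
    - [15,0,16,0,1]

```text
time: 17.92
tool_pos: [0.645, 0.058, 0.1158]
tool_rot: [0.704, -0.059, 0.705, 0.059]
contact_force: [0.9, 0.0, -0.5]
gripper_width: 0.0
```

play_rows:
  plan:
    - [2,0,0,0,1]
    - [4,0,0,0,1]
    - [6,0,0,0,1]
    - [8,0,0,0,1]
    - [8,0,0,0,1]

```text
time: 18.55
tool_pos: [0.6458, 0.0581, 0.1103]
tool_rot: [0.705, -0.06, 0.704, 0.059]
contact_force: [-4.3, 0.1, 6.4]
gripper_width: 0.001
```

```bash
python3 -c "
from h import *
show([])"
```

```text
t 18.55 pos [0.6458 0.0581 0.1103] F [-4.2582  0.1107  6.3697] w 0.0010187000564741513 kf(mm) [63.7479  0.4158 86.3113]
turn to jaw||keeper y: 0.00034858616910945974
```

play_rows:
  plan:
    - [1,0,0,0,1]
    - [2,0,0,0,1]
    - [3,0,0,0,1]
    - [4,0,0,0,1]
    - [4,0,0,0,1]

```text
time: 19.18
tool_pos: [0.6448, 0.058, 0.1034]
tool_rot: [0.704, -0.059, 0.705, 0.059]
contact_force: [0.4, -0.3, 0.2]
gripper_width: -0.0
```

play_rows:
  plan:
    - [1,0,0,0,1]
    - [2,0,0,0,1]
    - [3,0,0,0,1]
    - [3,0,0,0,1]

```text
time: 19.68
tool_pos: [0.6453, 0.058, 0.1012]
tool_rot: [0.705, -0.059, 0.705, 0.059]
contact_force: [0.3, 0.6, 0.2]
gripper_width: 0.001
```

The force dropped to zero as it passed the catch. A light press will confirm the hard stop.

play_rows:
  plan:
    - [1,0,0,0,1]
    - [2,0,0,0,1]
    - [3,0,0,0,1]
    - [3,0,0,0,1]

```text
time: 20.18
tool_pos: [0.6455, 0.058, 0.1008]
tool_rot: [0.705, -0.06, 0.705, 0.059]
contact_force: [-6.7, -0.5, 11.4]
gripper_width: 0.005
```

play_rows:
  plan:
    - [-5,0,0,0,1]
    - [-15,0,0,0,1]
    - [-40,0,0,0,1]
    - [-80,0,0,0,1]
    - [-130,0,-30,0,1]
    - [-180,0,-80,0,1]
    - [-215,0,-130,0,1]
    - [-230,0,-170,0,1]

```text
time: 21.18
tool_pos: [0.4769, 0.0293, 0.3316]
tool_rot: [0.706, -0.06, 0.703, 0.059]
contact_force: [0.2, -1.0, 0.6]
gripper_width: 0.0
```

play_rows:
  plan:
    - [0,0,0,0,0]
    - [0,0,0,0,-1]
    - [0,0,0,0,-1]
    - [0,0,0,0,-1]
    - [0,0,0,0,-1]
    - [0,0,0,0,-1]

```text
time: 21.92
tool_pos: [0.4779, 0.0296, 0.328]
tool_rot: [0.704, -0.059, 0.705, 0.059]
contact_force: [0.0, -1.6, -0.2]
gripper_width: 1.003
```

```bash
python3 - <<'E'
from h import *
show([])
a=grab('top');f=grab('scene');
cv2.imwrite('pics/end.png',np.hstack([cv2.resize(a['img'][100:340,80:530,::-1],(400,300)),cv2.resize(f['img'][120:360,160:480,::-1],(400,300))]))
for n,g in(('t',a),('s',f)):
    P=pts(g);H=hsv(g);L=(P-KC)@KR*1e3
    m=(H[...,0]>50)&(H[...,0]<80)&(H[...,1]>120)&(abs(L[...,0])<75)&(abs(L[...,1])<85)&(L[...,2]>50)
    q=L[m];A=np.c_[q[:,0],q[:,1],np.ones(len(q))];c=np.linalg.lstsq(A,q[:,2],rcond=None)[0];print(n,len(q),'slope x,y, z0',c)
P=pts(a)
for nm,u,v in(('bowl',169,269),('sieve',438,177),('bottle',105,245)):print(nm,np.nanmedian(P[v-6:v+7,u-6:u+7].reshape(-1,3),0))
E
```

```text
t 21.925 pos [0.4779 0.0296 0.328 ] F [ 0.017  -1.5952 -0.1686] w 1.002980926076518 kf(mm) [-106.5372    0.4088  304.0013]
turn to jaw||keeper y: 0.0002412835001078837
t 911 slope x,y, z0 [-0.0926  0.0378 83.157 ]
s 1441 slope x,y, z0 [ 0.0001  0.0002 76.2601]
bowl [0.4843 0.328  0.0307]
sieve [ 0.7025 -0.3559  0.029 ]
bottle [0.5361 0.449  0.1236]
```

View pics/end.png

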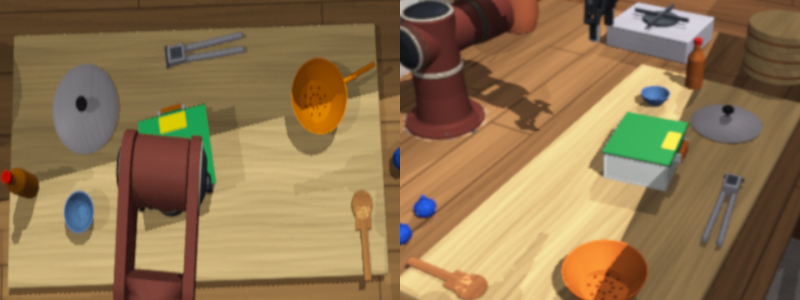

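The scene view shows the lid flat, with slope 0.000 and its top at 76 mm, so it is shut and latched. The arm is clear and the bystanders are in place. The top view's fit disagrees, at -0.09 slope, most likely because the arm covers part of the lid there.

```bash
python3 -c "
from h import *
print(manip.job_done())"
```

```text
the job is handed in; nothing more can be done
None
```

The garlic bulb is in the keeper and the lid is shut and latched. I handed the job in after about 22 s of robot time. I set the bulb down upright in the box, swung the lid over slowly along its arc with the closed fingers, and pressed the yellow patch down past the catch. Then I backed off and opened the gripper.

**Lid:** When I pressed, the force rose to at least 6 N at the catch, then dropped to about zero as it snapped past. A light press afterwards met a hard stop with the fingertip at z = 0.101 m, the height expected for fully shut. After I let go, the scene camera measured the lid as flat (slope 0.000, top 76 mm above the keeper's underside).

**Everything else:** The bowl, sieve and bottle measured within 1 mm of where they started. The garlic press, steamer lid and paddle looked unmoved in the final picture, though I did not measure them.

**Check that disagreed:** The top camera's lid fit gave a slope of -0.09. The arm covers part of the lid in that view, so I discounted it.

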